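# Find the rocking corner of a base plate and wedge it firm

## Robot

A 6-joint arm with a two-finger parallel gripper is mounted at the origin on a cart in front of the work surface, level with it; the furniture and walls round the work are solid. World frame = base frame: x ahead of the robot, y to its left, z up, the work surface at z = 0. Lengths are in mm, angles in rad, forces in N, time in s.
With the tool pointing down it reaches from about 275 to 1000 mm from the base axis. Payload 8.4 kg.
Tool frame: the origin (TCP) lies midway between the tips of the shut fingers; the grasp point (between the pads) lies 19 mm behind it; z points along the fingers, y is the line along which they close (so a half turn about z gives the same grasp; the last joint's range is limited). The gripper opens to 85 mm and grips with 20 to 120 N. Pads are 22 mm wide; open, the fingers measure 114 mm over their backs; the gripper's body (76 mm by 85 mm) begins 54 mm behind the grasp point. The pads swing forward as they close: fully open they stand 13 mm farther back than shut.
Start: joints at [1.306, 0.353, 1.633, -0, 1.155, -0.002], TCP at [162.364, 603.544, 198.981] pointing down, gripper open.
Joint ranges: [-2.63, 2.63], [-0.92, 2.1], [0.06, 2.66], [-1.3, 4.44], [0, 2.69], [-3.02, 3.02]. Speed limits (rad/s): [2.22, 2.22, 2.79, 3.14, 3.14, 3.14].

## Interface

Orientations are given as [roll, pitch, yaw] about the fixed x, y, z axes, in that order (R = Rz(yaw) Ry(pitch) Rx(roll)).
In Python, from rig import r, imaging gives the robot as it stands. The module is installed in compiled form; this text tells all that it offers.
- The arm moves only by the tool arm_command, never from a script. Its argument "deltas" is a list of rows, each an object of numbers: "hand": the finger opening in mm, from 0 to 85.4; "tx", "ty", "tz": the shift along the tool's x, y, z in mm; "wx", "wy", "wz": the turn, a rotation vector about the tool's x, y, z in rad. A call has 1 to 8 rows; each row shifts and turns the commanded pose from where the row before left it, along the tool's axes as they then stand; what a row does not reach is not made up. A row lasts 1/8 s, in which the tool goes at most 62.5 mm and 10.7 degrees, less where a joint would pass 70% of its speed; a pose out of reach is approached as far as the arm can. A call with a gripper value outside its range is refused whole. The fingers move at their own pace and stop on an object; "squeeze" is the grip in N (left out, the last holds). Time passes only in rows, so rows that do not move let the fingers close. It gives the time, the measured TCP pose, the force, the opening and the grip force at its end, in the units of the state.
- r.sense(): the state, without advancing time (a new reading comes with each control period).
- imaging.grab_frame(name): name is "scene" or "top" or "wrist"; returns a dict with "image" (420x560x3 uint8, red, green, blue), "mtx" (3x3 intrinsics, pixels), "world_to_cam" (4x4, takes a point from world to camera coordinates). Camera axes: x right, y up, looking along -z (the intrinsics and any distortion apply to the point x, -y, -z); pixel columns grow to the right and rows downward; lengths in mm; the calibration is good to about 2 mm. A picture is of the moment at which its call begins. There is no depth.
- r.sign_off(): hands the job in; it is judged then, once.
The state is a dict: "clock": time; "qpos": joint angles; "qvel": joint speeds; "joint_efforts": joint torques, N m; "eef_pos": TCP position; "tcp_rot": TCP orientation; "contact_force": force on the tool from outside, world axes, zero at the start; "wrist_torque": the same for the moment, N m; "opening": opening from 0.0 (shut) to 1.0 (fully open); "grasp_force": force on a finger pad.
Only numpy, scipy, OpenCV 4.12 (cv2) and the standard library are available. Lean on these libraries where they do the work, as an engineer would, in place of code of your own. Each camera call takes 0.05 s, during which the arm holds its last target. There are 200 camera calls.

## Task

Press lightly on the corners of the four-footed base plate, one at a time, to find the one that gives; once it has rocked down there, let it come back and press another corner to see the plate stand level again. Then put the thin end of the steel wedge under the short foot at the corner that gave, just far enough to take up the gap with the plate still level, let go, and press that corner once more to show that it no longer gives. Leave the base plate where it stands and do not disturb the disc-shaped block and the small specimen disc nearby.

Things in the scene. Friction and masses are not known exactly. Their poses are not given: they have to be found in the camera images.
- surface_plate: flat grey surface plate, fixed on the worktop, 250 (x) x 380 (y) x 30 mm thick; origin at the centre of its underside, its top is 30 mm above the origin, z up
- base_plate: loose square aluminium plate 110 x 110 x 10 mm, 0.8 kg, 36 mm hole in the middle, on four round-ended feet 44 mm either way from the centre. Three feet are 12 mm long, one (not told which) is 6 mm. It settles level on the long ones; 2 N at the short corner rocks it down 6 mm (0.1 rad), and it comes back when released. Origin: centre at the long feet's tips; z up, x, y along the edges
- corner_1 (a point): top of the small dark round screw head (13 mm across, 2 mm high) on the base plate directly over one of its feet, +x +y corner of the base plate's own frame; 24 mm above the surface plate when level. Press here. Across the diagonal from it: corner_3
- corner_2 (a point): top of the small dark round screw head (13 mm across, 2 mm high) on the base plate directly over one of its feet, -x +y corner of the base plate's own frame; 24 mm above the surface plate when level. Press here. Across the diagonal from it: corner_4
- corner_3 (a point): top of the small dark round screw head (13 mm across, 2 mm high) on the base plate directly over one of its feet, -x -y corner of the base plate's own frame; 24 mm above the surface plate when level. Press here. Across the diagonal from it: corner_1
- corner_4 (a point): top of the small dark round screw head (13 mm across, 2 mm high) on the base plate directly over one of its feet, +x -y corner of the base plate's own frame; 24 mm above the surface plate when level. Press here. Across the diagonal from it: corner_2
- wedge: loose steel taper wedge, about 0.2 kg, 84 x 24 mm: upright grip block 24 (x) x 14 (y) x 28 mm high at the thick end, then a ramp from 11.3 mm thick at x = +10 mm down to 2 mm at the tip at x = +72 mm (0.15 mm per mm). Origin: centre of the grip block's underside; +x to the tip, z up. Grip the block across its 14 mm (y) from above
- wedge_mark (a point): scribed line across the top of the wedge's ramp where it is 6 mm thick, 45 mm from the wedge's origin towards the tip, on the centre line
- ref_block: loose bystander: grey metal disc block, 60 mm across, 14 mm high, on the worktop beside the surface plate; origin at the centre of its underside
- specimen_disc: loose bystander: black mounted specimen disc, 30 mm across, 20 mm high, on the surface plate; origin at the centre of its underside
Mind the look-alikes: they are no part of the job. Leave any black look-alike of the wedge alone.

How it is judged (in metres and radians):
On the way, in this order (a step that is already met when the one before it is completed fails the run):
1. the base plate is pressed by the fingers at a corner that gives: it rocks down there by more than 0.05 rad (contact force between the fingers and base_plate above 2 N and (horizontal distance between the grasp point and corner_1 below 0.025 m or horizontal distance between the grasp point and corner_2 below 0.025 m or horizontal distance between the grasp point and corner_3 below 0.025 m or horizontal distance between the grasp point and corner_4 below 0.025 m) and angle between base_plate's own z axis and vertical above 0.05 rad), for 0.1 s.
2. another corner is pressed with the base plate back level (within 0.02 rad) (contact force between the fingers and base_plate above 2 N and (horizontal distance between the grasp point and corner_1 below 0.025 m or horizontal distance between the grasp point and corner_2 below 0.025 m or horizontal distance between the grasp point and corner_3 below 0.025 m or horizontal distance between the grasp point and corner_4 below 0.025 m) and angle between base_plate's own z axis and vertical below 0.02 rad), for 0.1 s.
3. the wedge lies flat on the surface plate with its 6 mm line within 16 mm of the foot at a corner, the base plate level (within 0.02 rad) (horizontal distance between any of corner_1, corner_2, corner_3, corner_4 and wedge_mark below 0.016 m and z of wedge_mark in the frame of surface_plate below 0.04 m and angle between wedge's own z axis and vertical below 0.06 rad and angle between base_plate's own z axis and vertical below 0.02 rad), for 0.2 s.
4. the wedged corner is pressed by the fingers and no longer gives (base plate within 0.03 rad of level) (contact force between the fingers and base_plate above 2 N and ((horizontal distance between the grasp point and corner_1 below 0.025 m and horizontal distance between corner_1 and wedge_mark below 0.016 m) or (horizontal distance between the grasp point and corner_2 below 0.025 m and horizontal distance between corner_2 and wedge_mark below 0.016 m) or (horizontal distance between the grasp point and corner_3 below 0.025 m and horizontal distance between corner_3 and wedge_mark below 0.016 m) or (horizontal distance between the grasp point and corner_4 below 0.025 m and horizontal distance between corner_4 and wedge_mark below 0.016 m)) and angle between base_plate's own z axis and vertical below 0.03 rad), for 0.2 s.
At the end, for the whole second after the job is handed in: The wedge lies flat on the surface plate with its 6 mm line within 16 mm (seen from above) of a corner's foot, the base plate is level within 0.02 rad and within 30 mm of where it stood, and both are at rest (all of step 3 and distance of base_plate from where it was at the start of the episode below 0.03 m and linear speed of each of base_plate, wedge below 0.01 m/s); the robot touches nothing.
It fails at once if the base plate is pressed with more than 40 N (contact force between the arm and base_plate above 40 N).
It fails at once if the disc block or the specimen is moved by more than 20 mm (distance of any of ref_block, specimen_disc from where it was at the start of the episode above 0.02 m).
It also fails if it takes over 72 s, if anything falls off the work surface, if the arm or the gripper's body presses on something with over 40 N, if the wrist force passes 120 N, or if a joint passes its speed limit or range.

## Working session

There is one attempt and no reset: what is moved stays moved. The work goes in short steps, Python scripts to look and compute and a tool call to move; the robot and the scene stay as the last step left them, time stands still between calls to the robot, and variables do not carry over. Pictures are saved under pics/ and viewed, at most 10 in all, crops included, and the job is handed in when it is done.

Besides the shell and the picture viewer there is one more tool, called after "Request:" by a JSON object that holds its "fn" and its "kwargs". arm_command: Moves the arm, as the interface text tells. Its arguments: {"type":"object","properties":{"deltas":{"type":"array"},"squeeze":{"type":"number"}},"required":["deltas"]}

```bash
mkdir -p pics; cat > h.py <<'E'
import numpy as np, cv2
from rig import r, imaging
def grab(n,save=None):
    f=imaging.grab_frame(n)
    if save: cv2.imwrite('pics/'+save,f['image'][:,:,::-1])
    return f
def ray(f,u,v):
    K=np.array(f['mtx'],float);T=np.array(f['world_to_cam'],float)
    d=np.linalg.solve(K,[u,v,1.]);d=np.array([d[0],-d[1],-d[2]])
    R=T[:3,:3];return -R.T@T[:3,3],R.T@d
def onz(f,u,v,z):
    o,d=ray(f,u,v);return o+d*(z-o[2])/d[2]
def tri(a,pa,b,pb):
    o1,d1=ray(a,*pa);o2,d2=ray(b,*pb)
    s=np.linalg.lstsq(np.c_[d1,-d2],o2-o1,rcond=None)[0]
    p,q=o1+s[0]*d1,o2+s[1]*d2
    return (p+q)/2,np.linalg.norm(p-q)
def proj(f,p):
    T=np.array(f['world_to_cam']);c=T[:3,:3]@p+T[:3,3];q=np.array(f['mtx'])@[c[0],-c[1],-c[2]];return q[:2]/q[2]
E
python3 - <<'E'
from h import *
ims=[]
for n in("top","scene"):
    f=grab(n,n+'0.png');print(n,onz(f,280,210,30),np.linalg.inv(f['world_to_cam'])[:3,3],f['mtx'])
print(r.sense())
E
```

```text
top [560.46871885 240.98207439  30.        ] [ 421.21302429  225.53317229 1039.42700048] [[481.42111565   0.         275.77916495]
 [  0.         481.42111565 205.03130237]
 [  0.           0.           1.        ]]
scene [644.78747393 159.19165893  30.        ] [ 113.93948521 1001.85276571  628.4710507 ] [[417.26117387   0.         282.31126979]
 [  0.         417.26117387 215.48526822]
 [  0.           0.           1.        ]]
{'clock': 0.1, 'qpos': array([ 1.30559109e+00,  3.53572907e-01,  1.63406184e+00, -8.10866228e-06,
        1.15520257e+00, -2.40360706e-03]), 'qvel': array([ 4.88694752e-04,  1.01426652e-04, -1.81894471e-03,  9.13343127e-04,
        1.06312579e-03, -5.74218903e-05]), 'joint_efforts': array([-1.00868085e-03, -6.06358409e+01, -3.42817211e+01,  6.75209230e-05,
        3.95436931e-03, -5.10882694e-05]), 'eef_pos': array([162.24871105, 603.08691666, 198.33962861]), 'tcp_rot': array([-3.14034797e+00,  4.42263578e-06,  2.87879430e+00]), 'contact_force': array([ 0.0422562 ,  0.2072883 , -0.33492902]), 'wrist_torque': array([ 0.01177359,  0.01833081, -0.03810508]), 'grasp_force': 0.0, 'opening': 0.9995199323649141}
```

View pics/top0.png

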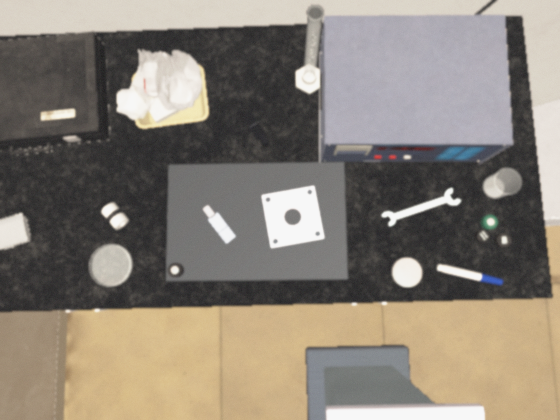

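View pics/scene0.png

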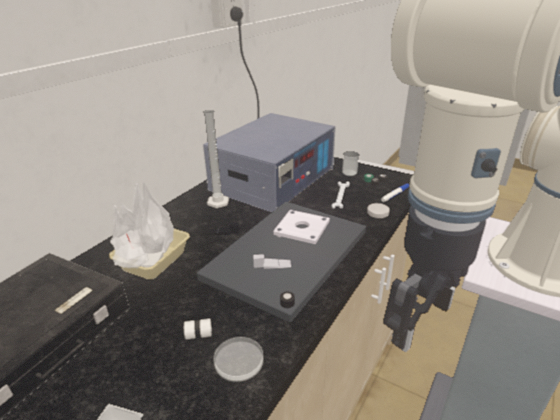

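The top view shows the surface plate (about 167–347, 163–280), with the base plate at (293,217) and its screws at (268,200), (310,191), (275,241) and (318,233). The wedge runs from its block at (209,212) to its tip at (232,238), the specimen is at (176,270) and the ref block at (407,272). The scene view shows the same things: base plate (302,226), wedge block (259,261).

```bash
cat > m.py <<'E'
from h import *
def screws(f,box,thr=150):
    x0,y0,x1,y1=box
    g=cv2.cvtColor(f['image'],cv2.COLOR_RGB2GRAY)[y0:y1,x0:x1]
    S=4;g=cv2.resize(g,None,fx=S,fy=S,interpolation=cv2.INTER_CUBIC)
    m=(g>thr).astype(np.uint8)
    cs,_=cv2.findContours(m,cv2.RETR_CCOMP,cv2.CHAIN_APPROX_NONE)
    out=[]
    for c in cs:
        M=cv2.moments(c)
        if M['m00']>40: out.append((M['m10']/M['m00']/S+x0-.375,M['m01']/M['m00']/S+y0-.375,M['m00']/S/S,cv2.minAreaRect(c)))
    return out
E
python3 - <<'E'
from m import *
t=grab('top');s=grab('scene')
for f,b in((t,(255,180,332,252)),(s,(268,205,336,246)),(t,(198,200,242,250)),(s,(248,250,296,274))):
    print(b)
    for o in screws(f,b): print(np.round(o[:3],1),'pt30+24',np.round(onz(f,o[0],o[1],54),1))
a=cv2.resize(t['image'][180:260,190:335],None,fx=4,fy=4,interpolation=cv2.INTER_CUBIC)
b=cv2.resize(s['image'][200:285,235:345],None,fx=3,fy=3,interpolation=cv2.INTER_CUBIC)
C=np.zeros((a.shape[0]+b.shape[0],580,3),np.uint8);C[:a.shape[0],:a.shape[1]]=a;C[a.shape[0]:,:b.shape[1]]=b
cv2.imwrite('pics/c1.png',C[:,:,::-1])
E
```

```text
(255, 180, 332, 252)
[ 292.4  216.5 3125.3] pt30+24 [542.8 215.5  54. ]
[275.  240.9   3.9] pt30+24 [493.7 252.7  54. ]
[317.2 233.2   3.4] pt30+24 [506.8 165.9  54. ]
[292.2 216.4 175.6] pt30+24 [543.  215.8  54. ]
[267.5 199.1   3.5] pt30+24 [580.8 265.8  54. ]
[309.2 191.6   2.9] pt30+24 [593.7 178.9  54. ]
(268, 205, 336, 246)
[ 301.4  226.1 1229.2] pt30+24 [535.9 232.5  54. ]
[312.2 236.7   6.8] pt30+24 [490.5 260.   54. ]
[278.8 229.1   6.3] pt30+24 [577.6 272.6  54. ]
[301.8 225.6  40.8] pt30+24 [536.2 229.8  54. ]
[323.5 218.6   6.4] pt30+24 [504.1 172.5  54. ]
[292.  211.9   5.2] pt30+24 [591. 185.  54.]
[333.4 205.8   8.4] pt30+24 [510.4 101.   54. ]
(198, 200, 242, 250)
[219.  224.5 532.4] pt30+24 [530.9 367.4  54. ]
(248, 250, 296, 274)
[270.1 262.  348.8] pt30+24 [524.6 394.6  54. ]
```

View pics/c1.png

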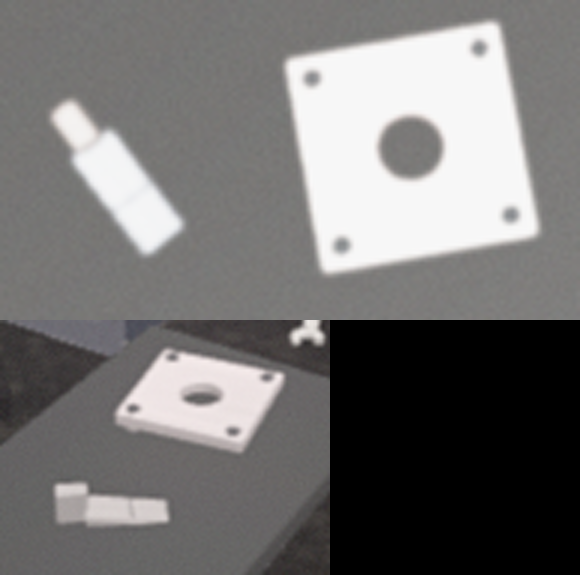

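```bash
python3 - <<'E'
from m import *
t=grab('top');s=grab('scene')
P={'A':((275,240.9),(312.2,236.7)),'B':((317.2,233.2),(323.5,218.6)),'C':((267.5,199.1),(278.8,229.1)),'D':((309.2,191.6),(292,211.9)),
'blk':((209.2,211.2),(258.7,256.3)),'mark':((223.2,228),(279.3,262.7)),'tip':((231.5,239.8),(290.7,263.7))}
for k,(a,b) in P.items():
    p,e=tri(t,a,s,b);print(k,p.round(1),round(e,1))
for k,z in(('blk',58),('mark',36),('tip',32)):
    print(k,onz(t,*P[k][0],z).round(1),onz(s,*P[k][1],z).round(1))
for q in((176,270),):print('spec',onz(t,*q,50))
print('ref',onz(t,407,272,14), 'oven', onz(t,322,160,0),onz(t,505,160,0))
f=grab('wrist','w0.png')
print(np.linalg.inv(f['world_to_cam']).round(2),f['mtx'])
E
```

```text
A [494.1 252.9  48.5] 0.2
B [507.3 165.6  49.1] 0.2
C [581.7 266.1  48.7] 0.2
D [594.6 178.8  49.5] 0.1
blk [559.7 387.9  51.8] 0.2
mark [524.1 361.1  30.1] 4.0
tip [500.7 345.3  25.4] 0.2
blk [558.7 386.8  58. ] [555.  394.5  58. ]
mark [525.3 361.2  36. ] [518.1 366.9  36. ]
tip [500.3 344.6  32. ] [496.4 352.4  32. ]
spec [440.40443726 457.36893999  50.        ]
ref [423.20354514 -20.89171986  14.        ] oven [673.05045586 145.48828249   0.        ] [ 659.20294292 -253.05612454    0.        ]
[[ 2.6000e-01 -9.3000e-01 -2.6000e-01  9.6910e+01]
 [ 9.7000e-01  2.5000e-01  7.0000e-02  6.2049e+02]
 [-0.0000e+00 -2.7000e-01  9.6000e-01  3.7374e+02]
 [ 0.0000e+00  0.0000e+00  0.0000e+00  1.0000e+00]] [[301.01005498   0.         277.31434111]
 [  0.         301.01005498 205.02558711]
 [  0.           0.           1.        ]]
```

```bash
cat > d.py <<'E'
import sys
from h import *
from scipy.spatial.transform import Rotation as R
def delta(p,yaw=None):
    s=r.sense();M=R.from_euler('xyz',s['tcp_rot'])
    d=M.inv().apply(np.array(p)-s['eef_pos'])
    w=np.zeros(3)
    if yaw is not None: w=(M.inv()*R.from_euler('xyz',[np.pi,0,yaw])).as_rotvec()
    print('at',s['eef_pos'].round(1),s['tcp_rot'].round(3),'q6',s['qpos'][5].round(2),'F',s['contact_force'].round(1),'t',s['clock'])
    print('txyz',d.round(1),'w',w.round(3))
if __name__=='__main__':
    a=[float(x) for x in sys.argv[1:]];delta(a[:3],a[3] if len(a)>3 else None)
E
python3 d.py 494 253 100
```

```text
at [162.3 603.4 198.8] [-3.141 -0.     2.879] q6 -0.0 F [ 0.1 -0.7 -0.2] t 0.35
txyz [-411.3 -252.2   98.9] w [0. 0. 0.]
```

Request:
{"fn": "arm_command", "kwargs": {"deltas": [{"hand": 0,"tx": -36,"ty": -22},{"tx": -36,"ty": -22},{"tx": -36,"ty": -22},{"tx": -36,"ty": -22},{"tx": -36,"ty": -22},{"tx": -36,"ty": -22},{"tx": -36,"ty": -22},{"tx": -36,"ty": -22}]}}

```text
schema error: expected keys hand, tx, ty, tz, wx, wy, wz
```

Request:
{"fn": "arm_command", "kwargs": {"deltas": [{"tx": -40,"ty": -25,"tz": 30},{"tx": -40,"ty": -25,"tz": 30},{"tx": -40,"ty": -25,"tz": 30},{},{}]}}

```text
schema error: expected keys hand, tx, ty, tz, wx, wy, wz
```

```bash
python3 d.py 494 253 75; python3 -c "
from h import *
f=grab('wrist','w1.png')
for p in([494,253,54],[507.3,165.6,54],[581.7,266,54],[594.6,178.8,54],[559,387,58],[500,345,32]):print(p,proj(f,np.array(p,float)).round(0))"
```

```text
at [162.3 603.4 198.8] [-3.141 -0.     2.879] q6 -0.0 F [ 0.1 -0.7 -0.2] t 0.35
txyz [-411.3 -252.2  123.9] w [0. 0. 0.]
[494, 253, 54] [105. 461.]
[507.3, 165.6, 54] [ 54. 479.]
[581.7, 266, 54] [136. 500.]
[594.6, 178.8, 54] [ 87. 516.]
[559, 387, 58] [206. 478.]
[500, 345, 32] [171. 437.]
```

View pics/w1.png

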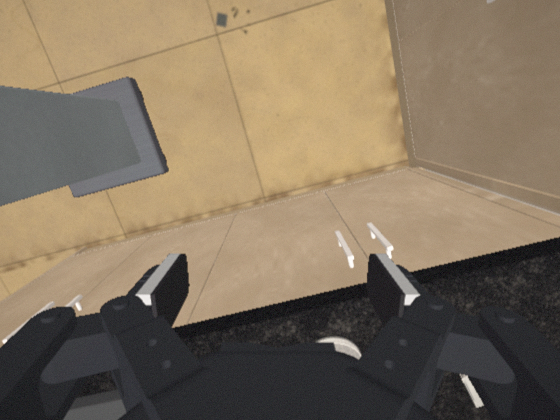

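The arm hasn't moved yet. The wrist view shows only the floor and the open fingers at (160,280) and (395,280). Every row needs all seven keys.

Request:
{"fn": "arm_command", "kwargs": {"deltas": [{"hand": 0,"tx": -36,"ty": -22,"tz": 0,"wx": 0,"wy": 0,"wz": 0},{"hand": 0,"tx": -36,"ty": -22,"tz": 0,"wx": 0,"wy": 0,"wz": 0},{"hand": 0,"tx": -36,"ty": -22,"tz": 0,"wx": 0,"wy": 0,"wz": 0},{"hand": 0,"tx": -36,"ty": -22,"tz": 0,"wx": 0,"wy": 0,"wz": 0},{"hand": 0,"tx": -36,"ty": -22,"tz": 0,"wx": 0,"wy": 0,"wz": 0},{"hand": 0,"tx": -36,"ty": -22,"tz": 0,"wx": 0,"wy": 0,"wz": 0},{"hand": 0,"tx": -36,"ty": -22,"tz": 0,"wx": 0,"wy": 0,"wz": 0},{"hand": 0,"tx": -36,"ty": -22,"tz": 0,"wx": 0,"wy": 0,"wz": 0}]}}

```text
clock: 1.4
eef_pos: [395.6, 357.7, 199.2]
tcp_rot: [3.141, 0.0, 2.879]
contact_force: [0.1, 1.3, 0.6]
opening: -0.003
grasp_force: 0.0
```

Request:
{"fn": "arm_command", "kwargs": {"deltas": [{"hand": 0,"tx": -40,"ty": -25,"tz": 30,"wx": 0,"wy": 0,"wz": 0},{"hand": 0,"tx": -40,"ty": -25,"tz": 30,"wx": 0,"wy": 0,"wz": 0},{"hand": 0,"tx": -40,"ty": -25,"tz": 30,"wx": 0,"wy": 0,"wz": 0},{"hand": 0,"tx": 0,"ty": 0,"tz": 0,"wx": 0,"wy": 0,"wz": 0}]}}

```text
clock: 1.9
eef_pos: [491.5, 252.3, 106.8]
tcp_rot: [-3.139, -0.002, 2.875]
contact_force: [-0.3, 0.1, 0.3]
opening: 0.0
grasp_force: 0.0
```

```bash
python3 d.py 494 253 65; python3 -c "
from h import *
f=grab('wrist','w2.png')
for p in([494,253,54],[507.3,165.6,54],[581.7,266,54],[594.6,178.8,54],[559,387,58],[500,345,32]):print(p,proj(f,np.array(p,float)).round(0))"
```

```text
at [491.5 252.3 106.8] [-3.139e+00 -2.000e-03  2.875e+00] q6 -0.83 F [-0.3  0.1  0.3] t 1.9
txyz [-2.4  1.4 41.8] w [0. 0. 0.]
[494, 253, 54] [280. 212.]
[507.3, 165.6, 54] [182. 253.]
[581.7, 266, 54] [321. 302.]
[594.6, 178.8, 54] [229. 336.]
[559, 387, 58] [463. 246.]
[500, 345, 32] [387. 183.]
```

Request:
{"fn": "arm_command", "kwargs": {"deltas": [{"hand": 0,"tx": -2,"ty": 1,"tz": 25,"wx": 0,"wy": 0,"wz": 0},{"hand": 0,"tx": 0,"ty": 0,"tz": 20,"wx": 0,"wy": 0,"wz": 0},{"hand": 0,"tx": 0,"ty": 0,"tz": 3,"wx": 0,"wy": 0,"wz": 0},{"hand": 0,"tx": 0,"ty": 0,"tz": 0,"wx": 0,"wy": 0,"wz": 0}]}}

```text
clock: 2.45
eef_pos: [493.4, 256.5, 61.9]
tcp_rot: [3.141, 0.001, 2.88]
contact_force: [-0.4, 0.3, 0.6]
opening: 0.002
grasp_force: 0.0
```

Request:
{"fn": "arm_command", "kwargs": {"deltas": [{"hand": 0,"tx": 0,"ty": 0,"tz": 1,"wx": 0,"wy": 0,"wz": 0},{"hand": 0,"tx": 0,"ty": 0,"tz": 1,"wx": 0,"wy": 0,"wz": 0},{"hand": 0,"tx": 0,"ty": 0,"tz": 0,"wx": 0,"wy": 0,"wz": 0}]}}

```text
clock: 2.82
eef_pos: [493.5, 255.7, 59.3]
tcp_rot: [3.141, 0.0, 2.879]
contact_force: [-0.6, -0.7, 0.5]
opening: 0.003
grasp_force: 0.0
```

Request:
{"fn": "arm_command", "kwargs": {"deltas": [{"hand": 0,"tx": 0,"ty": 0,"tz": 1,"wx": 0,"wy": 0,"wz": 0},{"hand": 0,"tx": 0,"ty": 0,"tz": 0,"wx": 0,"wy": 0,"wz": 0}]}}

```text
clock: 3.08
eef_pos: [493.3, 255.5, 57.9]
tcp_rot: [-3.141, -0.0, 2.879]
contact_force: [0.7, 0.7, 0.8]
opening: -0.002
grasp_force: 0.0
```

Request:
{"fn": "arm_command", "kwargs": {"deltas": [{"hand": 0,"tx": 0,"ty": 0,"tz": 2,"wx": 0,"wy": 0,"wz": 0},{"hand": 0,"tx": 0,"ty": 0,"tz": 1,"wx": 0,"wy": 0,"wz": 0},{"hand": 0,"tx": 0,"ty": 0,"tz": 0,"wx": 0,"wy": 0,"wz": 0}]}}

```text
clock: 3.45
eef_pos: [493.3, 255.6, 54.8]
tcp_rot: [-3.141, -0.0, 2.879]
contact_force: [-0.0, 0.4, -0.8]
opening: 0.005
grasp_force: 0.0
```

Request:
{"fn": "arm_command", "kwargs": {"deltas": [{"hand": 0,"tx": 0,"ty": 0,"tz": 1,"wx": 0,"wy": 0,"wz": 0},{"hand": 0,"tx": 0,"ty": 0,"tz": 0,"wx": 0,"wy": 0,"wz": 0}]}}

```text
clock: 3.7
eef_pos: [493.3, 255.6, 53.9]
tcp_rot: [-3.142, -0.0, 2.879]
contact_force: [0.4, 0.7, -0.1]
opening: 0.007
grasp_force: 0.0
```

Request:
{"fn": "arm_command", "kwargs": {"deltas": [{"hand": 0,"tx": 0,"ty": 0,"tz": 1,"wx": 0,"wy": 0,"wz": 0},{"hand": 0,"tx": 0,"ty": 0,"tz": 0,"wx": 0,"wy": 0,"wz": 0}]}}

```text
clock: 3.95
eef_pos: [493.3, 255.6, 52.9]
tcp_rot: [-3.142, -0.0, 2.879]
contact_force: [0.1, -0.2, -0.1]
opening: 0.001
grasp_force: 0.0
```

Request:
{"fn": "arm_command", "kwargs": {"deltas": [{"hand": 0,"tx": 0,"ty": 0,"tz": 1,"wx": 0,"wy": 0,"wz": 0},{"hand": 0,"tx": 0,"ty": 0,"tz": 0,"wx": 0,"wy": 0,"wz": 0}]}}

```text
clock: 4.2
eef_pos: [493.3, 255.6, 51.9]
tcp_rot: [-3.141, -0.0, 2.879]
contact_force: [-0.2, -0.2, 0.2]
opening: -0.002
grasp_force: 0.0
```

Request:
{"fn": "arm_command", "kwargs": {"deltas": [{"hand": 0,"tx": 0,"ty": 0,"tz": 1,"wx": 0,"wy": 0,"wz": 0},{"hand": 0,"tx": 0,"ty": 0,"tz": 0,"wx": 0,"wy": 0,"wz": 0}]}}

```text
clock: 4.45
eef_pos: [493.3, 255.6, 50.9]
tcp_rot: [-3.141, -0.0, 2.879]
contact_force: [-1.3, 0.8, -0.1]
opening: 0.001
grasp_force: 0.0
```

Request:
{"fn": "arm_command", "kwargs": {"deltas": [{"hand": 0,"tx": 0,"ty": 0,"tz": 1,"wx": 0,"wy": 0,"wz": 0},{"hand": 0,"tx": 0,"ty": 0,"tz": 0,"wx": 0,"wy": 0,"wz": 0}]}}

```text
clock: 4.7
eef_pos: [493.3, 255.6, 49.9]
tcp_rot: [-3.141, -0.0, 2.879]
contact_force: [0.5, -0.6, -0.1]
opening: 0.002
grasp_force: 0.0
```

Request:
{"fn": "arm_command", "kwargs": {"deltas": [{"hand": 0,"tx": 0,"ty": 0,"tz": 1,"wx": 0,"wy": 0,"wz": 0},{"hand": 0,"tx": 0,"ty": 0,"tz": 0,"wx": 0,"wy": 0,"wz": 0}]}}

```text
clock: 4.95
eef_pos: [493.3, 255.6, 48.9]
tcp_rot: [-3.141, -0.0, 2.879]
contact_force: [0.7, 0.4, 1.0]
opening: -0.002
grasp_force: 0.0
```

Request:
{"fn": "arm_command", "kwargs": {"deltas": [{"hand": 0,"tx": 0,"ty": 0,"tz": 1,"wx": 0,"wy": 0,"wz": 0},{"hand": 0,"tx": 0,"ty": 0,"tz": 0,"wx": 0,"wy": 0,"wz": 0}]}}

```text
clock: 5.2
eef_pos: [493.3, 255.6, 47.9]
tcp_rot: [-3.142, -0.0, 2.879]
contact_force: [-0.3, -0.8, 1.2]
opening: 0.003
grasp_force: 0.0
```

Request:
{"fn": "arm_command", "kwargs": {"deltas": [{"hand": 0,"tx": 0,"ty": 0,"tz": 1,"wx": 0,"wy": 0,"wz": 0},{"hand": 0,"tx": 0,"ty": 0,"tz": 0,"wx": 0,"wy": 0,"wz": 0}]}}

```text
clock: 5.45
eef_pos: [493.3, 255.6, 46.9]
tcp_rot: [-3.142, -0.0, 2.879]
contact_force: [0.3, -0.4, -0.4]
opening: 0.003
grasp_force: 0.0
```

```bash
python3 -c "
from h import *
a=grab('wrist')['image'];b=grab('scene')['image'][190:290,230:370]
b=cv2.resize(b,None,fx=4,fy=4,interpolation=cv2.INTER_CUBIC)[:,:240*2]
C=np.zeros((580,800,3),np.uint8);a=a[130:380];C[:250,:560]=a;C[250:250+330,:480]=b[:330]
cv2.imwrite('pics/c3.png',C[:,:,::-1])"
```

```text
(no output)
```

View pics/c3.png

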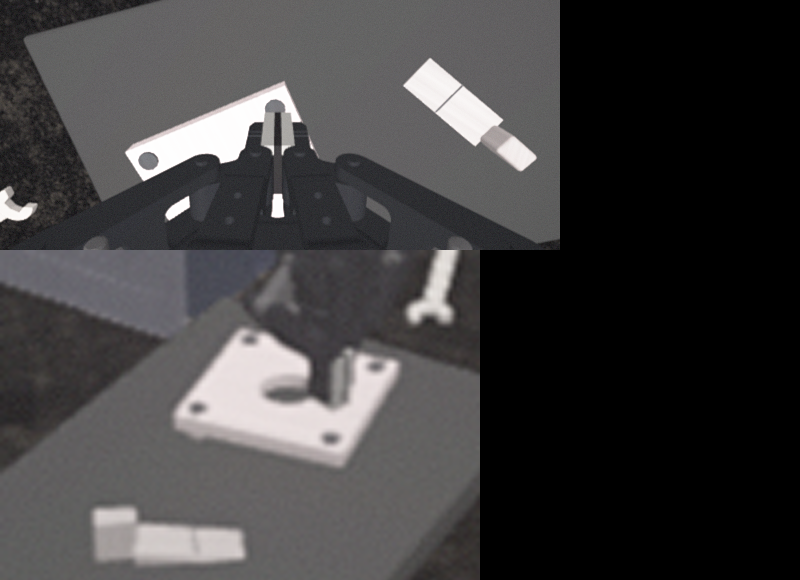

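The tips look like they are still a little above screw A: the wrist crop shows the screw at (275,107) with the tips just below it, and the scene crop shows the tip at (335,403) and the screw at (330,437). I'll check where they project.

```bash
python3 -c "
from h import *
f=grab('wrist');s=grab('scene');t=grab('top')
e=r.sense()['eef_pos'];print(e,'tcp',proj(f,e),proj(s,e))
for z in (40,44,48,54):print(z,onz(f,275,236.5,z).round(1),onz(f,148,290,z).round(1))
sc=(230+330/4,190+(437-250)/4);print(sc,tri(f,(275,236.5),s,sc),tri(f,(275,236.5),t,(275,240.9)),tri(f,(148,290),t,(317.2,233.2)))
print('tip s',(230+337/4,190+(405-250)/4))
"
```

```text
[493.36200734 255.62080578  47.01201819] tcp [278.4129662  233.01334362] [311.97945637 237.86534073]
40 [497.7 252.2  40. ] [513.  158.1  40. ]
44 [496.2 252.6  44. ] [511.1 160.7  44. ]
48 [494.7 253.1  48. ] [509.3 163.2  48. ]
54 [492.4 253.8  54. ] [506.5 166.9  54. ]
(312.5, 236.75) (array([493.8213455 , 253.09694588,  48.896795  ]), np.float64(0.9634129999022181)) (array([494.08381119, 253.03362898,  49.28843817]), np.float64(0.4232674707031346)) (array([507.08054723, 165.86365321,  52.40572867]), np.float64(0.29074317597561344))
tip s (314.25, 228.75)
```

Request:
{"fn": "arm_command", "kwargs": {"deltas": [{"hand": 0,"tx": 0,"ty": 0,"tz": 2,"wx": 0,"wy": 0,"wz": 0},{"hand": 0,"tx": 0,"ty": 0,"tz": 0,"wx": 0,"wy": 0,"wz": 0}]}}

```text
clock: 5.95
eef_pos: [493.2, 255.5, 44.8]
tcp_rot: [-3.141, -0.0, 2.879]
contact_force: [0.0, -0.3, 1.2]
opening: -0.0
grasp_force: 0.0
```

Request:
{"fn": "arm_command", "kwargs": {"deltas": [{"hand": 0,"tx": 0,"ty": 0,"tz": 1,"wx": 0,"wy": 0,"wz": 0},{"hand": 0,"tx": 0,"ty": 0,"tz": 0,"wx": 0,"wy": 0,"wz": 0}]}}

```text
clock: 6.2
eef_pos: [493.3, 255.6, 43.9]
tcp_rot: [-3.141, -0.0, 2.879]
contact_force: [0.3, -0.1, 0.1]
opening: -0.002
grasp_force: 0.0
```

```bash
python3 -c "
from h import *
f=grab('wrist');s=grab('scene');e=r.sense()['eef_pos']
for z in (0,5,10,15,20,25):print(z,proj(f,e+[0,0,z]).round(1),proj(s,e+[0,0,z]).round(1))
a=cv2.resize(f['image'][200:300,225:335],None,fx=5,fy=5,interpolation=cv2.INTER_CUBIC)[:500,:400];b=cv2.resize(s['image'][195:250,280:330],None,fx=8,fy=8,interpolation=cv2.INTER_CUBIC)
C=np.zeros((500,800,3),np.uint8);C[:,:400]=a;C[:440,400:]=b
cv2.imwrite('pics/c4.png',C[:,:,::-1])"
```

```text
0 [278.4 233. ] [312.  238.9]
5 [278.4 236. ] [312.  237.2]
10 [278.5 239.2] [312.1 235.5]
15 [278.5 242.5] [312.1 233.8]
20 [278.5 246. ] [312.2 232.1]
25 [278.5 249.8] [312.2 230.4]
```

View pics/c4.png

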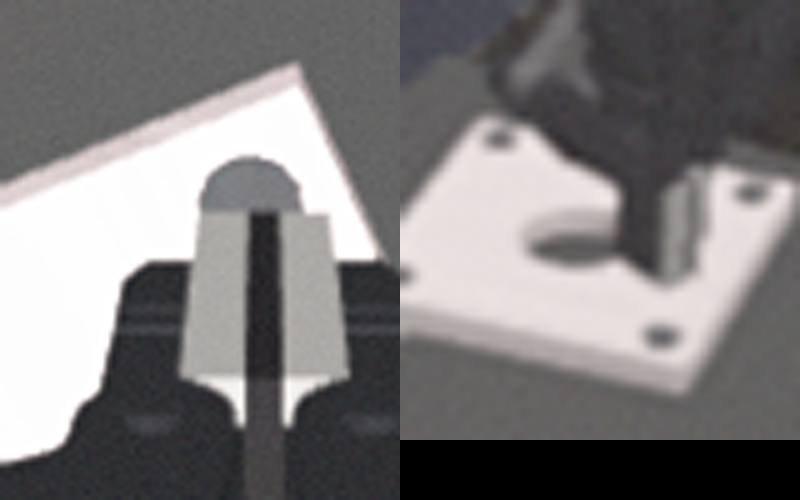

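Wrist crop: the shut tips end at about (265,211), just over screw (250,185). Scene crop: the tip at (665,280) is well above screw (662,337). The tips really are still high, so I'll keep going down.

Request:
{"fn": "arm_command", "kwargs": {"deltas": [{"hand": 0,"tx": 0,"ty": 0,"tz": 2,"wx": 0,"wy": 0,"wz": 0},{"hand": 0,"tx": 0,"ty": 0,"tz": 2,"wx": 0,"wy": 0,"wz": 0},{"hand": 0,"tx": 0,"ty": 0,"tz": 0,"wx": 0,"wy": 0,"wz": 0}]}}

```text
clock: 6.68
eef_pos: [493.2, 255.5, 39.7]
tcp_rot: [-3.141, -0.0, 2.879]
contact_force: [-0.1, -0.7, -0.0]
opening: -0.002
grasp_force: 0.0
```

Request:
{"fn": "arm_command", "kwargs": {"deltas": [{"hand": 0,"tx": 0,"ty": 0,"tz": 1,"wx": 0,"wy": 0,"wz": 0},{"hand": 0,"tx": 0,"ty": 0,"tz": 1,"wx": 0,"wy": 0,"wz": 0},{"hand": 0,"tx": 0,"ty": 0,"tz": 0,"wx": 0,"wy": 0,"wz": 0}]}}

```text
clock: 7.05
eef_pos: [493.3, 255.6, 37.9]
tcp_rot: [-3.141, -0.0, 2.879]
contact_force: [0.2, 0.4, -0.2]
opening: 0.005
grasp_force: 0.0
```

Request:
{"fn": "arm_command", "kwargs": {"deltas": [{"hand": 0,"tx": 0,"ty": 0,"tz": 1,"wx": 0,"wy": 0,"wz": 0},{"hand": 0,"tx": 0,"ty": 0,"tz": 0,"wx": 0,"wy": 0,"wz": 0}]}}

```text
clock: 7.3
eef_pos: [493.3, 255.6, 36.9]
tcp_rot: [-3.141, -0.0, 2.879]
contact_force: [0.0, -0.1, -0.2]
opening: 0.002
grasp_force: 0.0
```

Request:
{"fn": "arm_command", "kwargs": {"deltas": [{"hand": 0,"tx": 0,"ty": 0,"tz": 1,"wx": 0,"wy": 0,"wz": 0},{"hand": 0,"tx": 0,"ty": 0,"tz": 0,"wx": 0,"wy": 0,"wz": 0}]}}

```text
clock: 7.55
eef_pos: [493.3, 255.6, 35.9]
tcp_rot: [-3.142, -0.0, 2.879]
contact_force: [-0.3, -0.6, -0.4]
opening: 0.001
grasp_force: 0.0
```

Request:
{"fn": "arm_command", "kwargs": {"deltas": [{"hand": 0,"tx": 0,"ty": 0,"tz": 1,"wx": 0,"wy": 0,"wz": 0},{"hand": 0,"tx": 0,"ty": 0,"tz": 0,"wx": 0,"wy": 0,"wz": 0}]}}

```text
clock: 7.8
eef_pos: [493.3, 255.6, 34.9]
tcp_rot: [-3.141, -0.0, 2.879]
contact_force: [-0.5, -0.2, 0.2]
opening: 0.001
grasp_force: 0.0
```

Request:
{"fn": "arm_command", "kwargs": {"deltas": [{"hand": 0,"tx": 0,"ty": 0,"tz": 1,"wx": 0,"wy": 0,"wz": 0},{"hand": 0,"tx": 0,"ty": 0,"tz": 0,"wx": 0,"wy": 0,"wz": 0}]}}

```text
clock: 8.05
eef_pos: [493.3, 255.6, 33.9]
tcp_rot: [-3.141, -0.0, 2.879]
contact_force: [-0.5, -0.1, 0.1]
opening: -0.004
grasp_force: 0.0
```

```bash
python3 -c "
from m import *
s=grab('scene')
for o in screws(s,(268,205,336,246)): print(np.round(o[:3],1))
g=cv2.cvtColor(s['image'],cv2.COLOR_RGB2GRAY)
print(g[226:243,300:324])"
```

```text
[298.9 228.1 868.7]
[312.2 236.7   8.4]
[278.9 229.1   7.2]
[323.6 218.6   7.3]
[333.4 205.8   7.8]
[[ 95  95  95  93  92  90  79  61  52  60  57  66  91 129 142 125 112 141
  174 220 225 225 224 219]
 [110 105 103 109 121 122 113  75  59  57  60  63  97 135 147 126 115 148
  181 220 226 223 221 211]
 [173 167 167 174 183 187 172 104  53  60  59  68 100 139 146 124 122 162
  198 222 226 225 217 196]
 [221 221 221 223 223 220 194 115  56  59  58  66  99 137 147 129 128 172
  209 224 225 223 207 178]
 [226 228 226 227 227 226 210 138  72  56  58  63  96 137 146 128 131 181
  218 225 223 215 189 154]
 [224 224 224 224 225 225 219 181 125  79  56  58  94 136 144 122 131 186
  220 223 216 200 172 128]
 [225 224 222 222 224 224 225 216 189 146 102  80 103 137 143 129 152 199
  224 222 209 183 152 112]
 [226 225 224 222 224 223 225 225 219 202 178 147 136 143 162 178 195 219
  225 218 195 166 127 100]
 [226 226 226 225 225 226 225 225 226 225 217 194 166 162 195 218 223 226
  222 204 176 142 105  95]
 [224 225 224 226 227 226 225 227 228 226 212 184 166 174 200 221 225 224
  214 186 153 114  97  95]
 [221 221 223 225 225 225 225 225 225 217 181 137 125 133 158 200 221 218
  198 169 129  98  93  98]
 [199 207 213 219 220 220 223 225 225 217 181 127 106 114 152 199 219 211
  181 149 110  96  97  97]
 [174 177 182 187 194 204 212 219 219 219 205 172 159 162 193 218 220 199
  166 124  95  97 100  97]
 [168 168 169 170 173 176 179 185 191 199 207 204 210 214 220 220 206 177
  142 103  96  97  99 100]
 [155 163 164 165 169 170 169 167 171 175 178 186 193 202 208 202 182 154
  116  95  95  97 102  98]
 [112 121 128 135 150 155 164 164 168 166 168 170 172 175 179 179 165 128
   99  96  97  97  96  96]
 [ 97  97  98 105 111 116 125 137 150 155 162 163 167 169 171 167 142 106
   96  96 100  98  98  98]]
```

Request:
{"fn": "arm_command", "kwargs": {"deltas": [{"hand": 0,"tx": 0,"ty": 0,"tz": 1,"wx": 0,"wy": 0,"wz": 0},{"hand": 0,"tx": 0,"ty": 0,"tz": 1,"wx": 0,"wy": 0,"wz": 0},{"hand": 0,"tx": 0,"ty": 0,"tz": 0,"wx": 0,"wy": 0,"wz": 0}]}}

```text
clock: 8.48
eef_pos: [493.3, 255.6, 31.9]
tcp_rot: [-3.141, -0.0, 2.879]
contact_force: [-0.8, 0.3, -0.0]
opening: -0.001
grasp_force: 0.0
```

Request:
{"fn": "arm_command", "kwargs": {"deltas": [{"hand": 0,"tx": 0,"ty": 0,"tz": 1,"wx": 0,"wy": 0,"wz": 0},{"hand": 0,"tx": 0,"ty": 0,"tz": 0,"wx": 0,"wy": 0,"wz": 0}]}}

```text
clock: 8.72
eef_pos: [493.3, 255.6, 30.9]
tcp_rot: [-3.142, -0.0, 2.879]
contact_force: [0.3, -0.4, -0.0]
opening: 0.002
grasp_force: 0.0
```

Request:
{"fn": "arm_command", "kwargs": {"deltas": [{"hand": 0,"tx": 0,"ty": 0,"tz": 1,"wx": 0,"wy": 0,"wz": 0},{"hand": 0,"tx": 0,"ty": 0,"tz": 0,"wx": 0,"wy": 0,"wz": 0}]}}

```text
clock: 8.98
eef_pos: [493.3, 255.6, 29.9]
tcp_rot: [-3.141, -0.0, 2.879]
contact_force: [-0.1, -0.2, -0.3]
opening: 0.002
grasp_force: 0.0
```

Request:
{"fn": "arm_command", "kwargs": {"deltas": [{"hand": 0,"tx": 0,"ty": 0,"tz": 1,"wx": 0,"wy": 0,"wz": 0},{"hand": 0,"tx": 0,"ty": 0,"tz": 0,"wx": 0,"wy": 0,"wz": 0}]}}

```text
clock: 9.22
eef_pos: [493.2, 255.6, 28.9]
tcp_rot: [-3.141, -0.0, 2.879]
contact_force: [-0.0, -0.6, 0.1]
opening: 0.001
grasp_force: 0.0
```

```bash
python3 -c "
from m import *
s=grab('scene');w=grab('wrist')
for o in screws(s,(268,205,336,246)): print(np.round(o[:3],1))
g=cv2.cvtColor(s['image'],cv2.COLOR_RGB2GRAY)
print(g[230:241,304:320])
a=cv2.resize(w['image'][200:300,225:335],None,fx=5,fy=5,interpolation=cv2.INTER_CUBIC)[:500,:400];b=cv2.resize(s['image'][195:250,280:330],None,fx=8,fy=8,interpolation=cv2.INTER_CUBIC)
C=np.zeros((500,800,3),np.uint8);C[:,:400]=a;C[:440,400:]=b
cv2.imwrite('pics/c5.png',C[:,:,::-1])"
```

```text
[298.3 228.2 810.1]
[278.9 229.1   7.3]
[323.7 218.6   7.3]
[333.4 205.8   7.8]
[[228 221 188 107  54  58  61  70 100 139 146 129 129 169 202 223]
 [224 220 193 111  52  56  58  65  98 139 145 127 134 184 218 224]
 [224 224 210 153  79  54  52  59  95 135 142 117 135 193 222 223]
 [223 225 224 206 149  90  58  62 100 137 140 115 141 193 223 217]
 [225 226 226 223 203 170 128  92 113 140 144 140 168 199 218 206]
 [226 227 228 228 227 219 186 133 128 141 155 184 213 220 213 187]
 [225 225 225 226 227 218 176 125 119 122 147 194 222 220 199 170]
 [219 221 223 226 226 218 183 127 111 116 154 200 222 211 181 150]
 [194 202 212 218 219 220 206 170 159 165 193 219 219 200 166 123]
 [172 177 180 186 191 198 207 206 212 214 220 220 205 177 144 103]
 [167 166 168 169 172 173 181 186 193 200 208 201 180 153 115  96]]
```

View pics/c5.png

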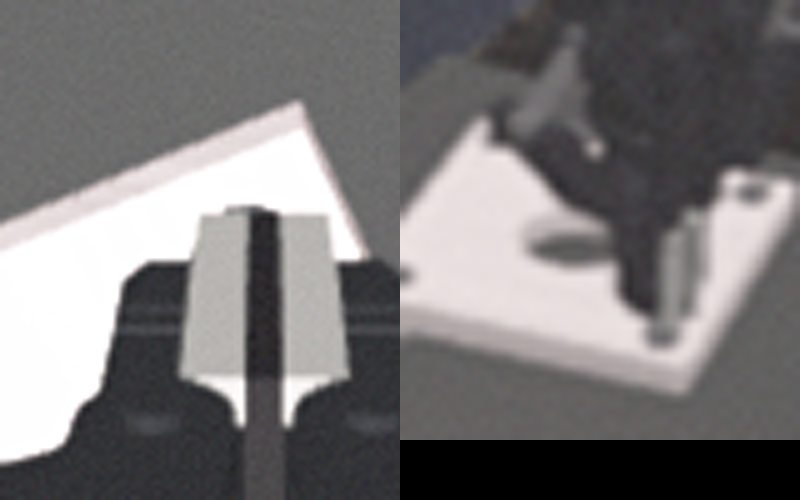

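The tips now sit almost on screw A: in the scene crop the tip is at (655,320) and the screw at (660,338). I'll continue in 1 mm steps.

Request:
{"fn": "arm_command", "kwargs": {"deltas": [{"hand": 0,"tx": 0,"ty": 0,"tz": 1,"wx": 0,"wy": 0,"wz": 0},{"hand": 0,"tx": 0,"ty": 0,"tz": 0,"wx": 0,"wy": 0,"wz": 0}]}}

```text
clock: 9.57
eef_pos: [493.3, 255.6, 27.9]
tcp_rot: [-3.141, -0.0, 2.879]
contact_force: [-0.1, 0.3, 1.0]
opening: 0.004
grasp_force: 0.0
```

Request:
{"fn": "arm_command", "kwargs": {"deltas": [{"hand": 0,"tx": 0,"ty": 0,"tz": 1,"wx": 0,"wy": 0,"wz": 0},{"hand": 0,"tx": 0,"ty": 0,"tz": 0,"wx": 0,"wy": 0,"wz": 0}]}}

```text
clock: 9.82
eef_pos: [493.3, 255.6, 26.9]
tcp_rot: [-3.141, -0.0, 2.879]
contact_force: [-0.3, 0.2, 0.4]
opening: -0.005
grasp_force: 0.0
```

Request:
{"fn": "arm_command", "kwargs": {"deltas": [{"hand": 0,"tx": 0,"ty": 0,"tz": 1,"wx": 0,"wy": 0,"wz": 0},{"hand": 0,"tx": 0,"ty": 0,"tz": 0,"wx": 0,"wy": 0,"wz": 0}]}}

```text
clock: 10.07
eef_pos: [493.3, 255.6, 25.9]
tcp_rot: [-3.142, -0.0, 2.879]
contact_force: [0.0, 0.7, -0.1]
opening: 0.0
grasp_force: 0.0
```

Request:
{"fn": "arm_command", "kwargs": {"deltas": [{"hand": 0,"tx": 0,"ty": 0,"tz": 1,"wx": 0,"wy": 0,"wz": 0},{"hand": 0,"tx": 0,"ty": 0,"tz": 0,"wx": 0,"wy": 0,"wz": 0}]}}

```text
clock: 10.32
eef_pos: [493.3, 255.6, 24.9]
tcp_rot: [-3.141, -0.0, 2.879]
contact_force: [0.3, -0.6, 1.2]
opening: -0.0
grasp_force: 0.0
```

Request:
{"fn": "arm_command", "kwargs": {"deltas": [{"hand": 0,"tx": 0,"ty": 0,"tz": 1,"wx": 0,"wy": 0,"wz": 0},{"hand": 0,"tx": 0,"ty": 0,"tz": 0,"wx": 0,"wy": 0,"wz": 0}]}}

```text
clock: 10.58
eef_pos: [493.3, 255.6, 23.9]
tcp_rot: [-3.141, -0.0, 2.879]
contact_force: [0.6, -0.4, 1.0]
opening: 0.0
grasp_force: 0.0
```

```bash
cat > t.py <<'E'
from m import *
s=grab('scene');w=grab('wrist')
for o in screws(s,(268,205,336,246)): print(np.round(o[:3],1))
print(r.sense()['contact_force'].round(1),r.sense()['eef_pos'].round(1))
E
python3 t.py
```

```text
[297.6 228.6 758. ]
[278.9 229.1   7.3]
[333.4 205.8   7.8]
[-0.4  0.5  0.1] [493.3 255.6  24. ]
```

Request:
{"fn": "arm_command", "kwargs": {"deltas": [{"hand": 0,"tx": 0,"ty": 0,"tz": 1,"wx": 0,"wy": 0,"wz": 0},{"hand": 0,"tx": 0,"ty": 0,"tz": 0,"wx": 0,"wy": 0,"wz": 0}]}}

```text
clock: 10.92
eef_pos: [493.3, 255.6, 22.9]
tcp_rot: [-3.141, -0.0, 2.879]
contact_force: [0.8, -1.5, 0.5]
opening: -0.002
grasp_force: 0.0
```

Request:
{"fn": "arm_command", "kwargs": {"deltas": [{"hand": 0,"tx": 0,"ty": 0,"tz": 1,"wx": 0,"wy": 0,"wz": 0},{"hand": 0,"tx": 0,"ty": 0,"tz": 0,"wx": 0,"wy": 0,"wz": 0}]}}

```text
clock: 11.18
eef_pos: [493.3, 255.6, 21.9]
tcp_rot: [-3.141, -0.0, 2.879]
contact_force: [0.1, 0.4, 0.5]
opening: -0.001
grasp_force: 0.0
```

Request:
{"fn": "arm_command", "kwargs": {"deltas": [{"hand": 0,"tx": 0,"ty": 0,"tz": 1,"wx": 0,"wy": 0,"wz": 0},{"hand": 0,"tx": 0,"ty": 0,"tz": 0,"wx": 0,"wy": 0,"wz": 0}]}}

```text
clock: 11.42
eef_pos: [493.4, 255.7, 21.0]
tcp_rot: [3.142, -0.0, 2.879]
contact_force: [-1.4, 0.3, 1.0]
opening: -0.003
grasp_force: 0.6
```

```bash
python3 t.py
```

```text
[297.4 228.8 740.3]
[278.9 229.1   7.2]
[333.4 205.8   7.8]
[-0.1  1.3  2.4] [493.3 255.7  21. ]
```

Request:
{"fn": "arm_command", "kwargs": {"deltas": [{"hand": 0,"tx": 0,"ty": 0,"tz": 0.5,"wx": 0,"wy": 0,"wz": 0},{"hand": 0,"tx": 0,"ty": 0,"tz": 0,"wx": 0,"wy": 0,"wz": 0}]}}

```text
clock: 11.78
eef_pos: [493.3, 255.7, 20.5]
tcp_rot: [3.141, -0.0, 2.879]
contact_force: [-0.1, 0.1, 1.6]
opening: 0.002
grasp_force: 0.9
```

Request:
{"fn": "arm_command", "kwargs": {"deltas": [{"hand": 0,"tx": 0,"ty": 0,"tz": 0.5,"wx": 0,"wy": 0,"wz": 0},{"hand": 0,"tx": 0,"ty": 0,"tz": 0,"wx": 0,"wy": 0,"wz": 0}]}}

```text
clock: 12.02
eef_pos: [493.3, 255.7, 20.0]
tcp_rot: [3.142, -0.0, 2.879]
contact_force: [-1.1, 0.7, 2.1]
opening: -0.006
grasp_force: 0.8
```

```bash
python3 t.py
```

```text
[297.4 228.9 743.7]
[279.  229.1   7.4]
[333.4 205.8   7.8]
[-0.5  1.6  1.9] [493.4 255.7  20. ]
```

It yields at about 2 N, so A looks like the short corner. I'll follow it down.

Request:
{"fn": "arm_command", "kwargs": {"deltas": [{"hand": 0,"tx": 0,"ty": 0,"tz": 1,"wx": 0,"wy": 0,"wz": 0},{"hand": 0,"tx": 0,"ty": 0,"tz": 0,"wx": 0,"wy": 0,"wz": 0}]}}

```text
clock: 12.38
eef_pos: [493.4, 255.6, 18.9]
tcp_rot: [3.142, 0.0, 2.879]
contact_force: [-0.1, 1.4, 1.4]
opening: -0.002
grasp_force: 0.8
```

Request:
{"fn": "arm_command", "kwargs": {"deltas": [{"hand": 0,"tx": 0,"ty": 0,"tz": 1,"wx": 0,"wy": 0,"wz": 0},{"hand": 0,"tx": 0,"ty": 0,"tz": 0,"wx": 0,"wy": 0,"wz": 0}]}}

```text
clock: 12.62
eef_pos: [493.4, 255.6, 17.9]
tcp_rot: [-3.142, 0.0, 2.879]
contact_force: [0.2, 1.7, 1.9]
opening: -0.002
grasp_force: 0.7
```

```bash
python3 t.py
```

```text
[297.4 229.1 760. ]
[279.3 229.4   7.5]
[333.4 205.8   7.9]
[-0.5  2.1  0.7] [493.4 255.6  18. ]
```

Request:
{"fn": "arm_command", "kwargs": {"deltas": [{"hand": 0,"tx": 0,"ty": 0,"tz": 1,"wx": 0,"wy": 0,"wz": 0},{"hand": 0,"tx": 0,"ty": 0,"tz": 1,"wx": 0,"wy": 0,"wz": 0},{"hand": 0,"tx": 0,"ty": 0,"tz": 0,"wx": 0,"wy": 0,"wz": 0}]}}

```text
clock: 13.1
eef_pos: [493.3, 255.6, 15.9]
tcp_rot: [-3.142, -0.0, 2.879]
contact_force: [-0.7, 1.0, 1.9]
opening: 0.002
grasp_force: 1.2
```

Request:
{"fn": "arm_command", "kwargs": {"deltas": [{"hand": 0,"tx": 0,"ty": 0,"tz": 0.5,"wx": 0,"wy": 0,"wz": 0},{"hand": 0,"tx": 0,"ty": 0,"tz": 0,"wx": 0,"wy": 0,"wz": 0}]}}

```text
clock: 13.35
eef_pos: [493.3, 255.7, 15.7]
tcp_rot: [3.142, -0.0, 2.879]
contact_force: [-2.2, 1.0, 5.4]
opening: 0.003
grasp_force: 2.6
```

Request:
{"fn": "arm_command", "kwargs": {"deltas": [{"hand": 0,"tx": 0,"ty": 0,"tz": 0.5,"wx": 0,"wy": 0,"wz": 0},{"hand": 0,"tx": 0,"ty": 0,"tz": 0,"wx": 0,"wy": 0,"wz": 0}]}}

```text
clock: 13.6
eef_pos: [493.3, 255.7, 15.5]
tcp_rot: [3.141, -0.0, 2.879]
contact_force: [-3.1, 0.9, 8.5]
opening: 0.004
grasp_force: 4.3
```

A bottoms out at about 8 N, so it is the corner that gives. Now I'll lift off and press corner C.

Request:
{"fn": "arm_command", "kwargs": {"deltas": [{"hand": 0,"tx": 0,"ty": 0,"tz": -5,"wx": 0,"wy": 0,"wz": 0},{"hand": 0,"tx": 0,"ty": 0,"tz": -20,"wx": 0,"wy": 0,"wz": 0},{"hand": 0,"tx": 0,"ty": 0,"tz": 0,"wx": 0,"wy": 0,"wz": 0}]}}

```text
clock: 13.98
eef_pos: [494.4, 256.0, 41.0]
tcp_rot: [3.14, 0.002, 2.879]
contact_force: [0.3, 0.8, 0.2]
opening: -0.002
grasp_force: 0.0
```

```bash
python3 d.py 581 267 23; python3 t.py
```

```text
at [494.4 256.   41. ] [3.140e+00 2.000e-03 2.879e+00] q6 -0.83 F [0.3 0.8 0.2] t 13.975
txyz [-80.7  33.1  18.2] w [0. 0. 0.]
[299.5 227.6 938.3]
[312.2 236.6   7.9]
[278.9 229.    7.2]
[323.6 218.6   7.4]
[333.4 205.8   7.8]
[0.2 0.4 0.3] [493.4 255.5  39.7]
```

Screw A has come back to its starting pixel (312.2,236.6), so the plate has returned to level.

Request:
{"fn": "arm_command", "kwargs": {"deltas": [{"hand": 0,"tx": -40,"ty": 16,"tz": 0,"wx": 0,"wy": 0,"wz": 0},{"hand": 0,"tx": -41,"ty": 17,"tz": 0,"wx": 0,"wy": 0,"wz": 0},{"hand": 0,"tx": 0,"ty": 0,"tz": 12,"wx": 0,"wy": 0,"wz": 0},{"hand": 0,"tx": 0,"ty": 0,"tz": 5,"wx": 0,"wy": 0,"wz": 0},{"hand": 0,"tx": 0,"ty": 0,"tz": 0,"wx": 0,"wy": 0,"wz": 0}]}}

```text
clock: 14.7
eef_pos: [578.4, 265.9, 21.9]
tcp_rot: [-3.14, -0.002, 2.879]
contact_force: [-1.2, -0.7, 0.1]
opening: 0.003
grasp_force: 0.0
```

Request:
{"fn": "arm_command", "kwargs": {"deltas": [{"hand": 0,"tx": 0,"ty": 0,"tz": 0.7,"wx": 0,"wy": 0,"wz": 0},{"hand": 0,"tx": 0,"ty": 0,"tz": 0,"wx": 0,"wy": 0,"wz": 0}]}}

```text
clock: 14.95
eef_pos: [579.6, 266.4, 22.2]
tcp_rot: [-3.141, -0.0, 2.879]
contact_force: [0.6, -0.4, -0.0]
opening: -0.004
grasp_force: 0.0
```

Request:
{"fn": "arm_command", "kwargs": {"deltas": [{"hand": 0,"tx": 0,"ty": 0,"tz": 0.7,"wx": 0,"wy": 0,"wz": 0},{"hand": 0,"tx": 0,"ty": 0,"tz": 0,"wx": 0,"wy": 0,"wz": 0}]}}

```text
clock: 15.2
eef_pos: [580.1, 266.4, 21.6]
tcp_rot: [3.142, 0.0, 2.879]
contact_force: [-0.1, 0.4, 0.0]
opening: 0.001
grasp_force: 0.0
```

Request:
{"fn": "arm_command", "kwargs": {"deltas": [{"hand": 0,"tx": 0,"ty": 0,"tz": 0.7,"wx": 0,"wy": 0,"wz": 0},{"hand": 0,"tx": 0,"ty": 0,"tz": 0,"wx": 0,"wy": 0,"wz": 0}]}}

```text
clock: 15.45
eef_pos: [580.2, 266.5, 21.3]
tcp_rot: [3.141, 0.0, 2.879]
contact_force: [-1.4, -1.0, 4.8]
opening: 0.001
grasp_force: 2.3
```

Request:
{"fn": "arm_command", "kwargs": {"deltas": [{"hand": 0,"tx": 0,"ty": 0,"tz": 0.7,"wx": 0,"wy": 0,"wz": 0},{"hand": 0,"tx": 0,"ty": 0,"tz": 0,"wx": 0,"wy": 0,"wz": 0}]}}

```text
clock: 15.7
eef_pos: [580.3, 266.6, 21.1]
tcp_rot: [3.141, 0.0, 2.879]
contact_force: [-2.3, -0.5, 10.3]
opening: -0.002
grasp_force: 4.9
```

Request:
{"fn": "arm_command", "kwargs": {"deltas": [{"hand": 0,"tx": 0,"ty": 0,"tz": 0.7,"wx": 0,"wy": 0,"wz": 0},{"hand": 0,"tx": 0,"ty": 0,"tz": 0,"wx": 0,"wy": 0,"wz": 0}]}}

```text
clock: 15.95
eef_pos: [580.3, 266.6, 20.9]
tcp_rot: [3.141, 0.0, 2.879]
contact_force: [-4.0, -2.1, 15.4]
opening: -0.001
grasp_force: 7.5
```

C holds firm at 15 N, so step 2 is shown. Next I'll lift, turn for the wedge (yaw 0.62) and open.

Request:
{"fn": "arm_command", "kwargs": {"deltas": [{"hand": 0,"tx": 0,"ty": 0,"tz": -10,"wx": 0,"wy": 0,"wz": 0},{"hand": 0,"tx": 0,"ty": 0,"tz": -40,"wx": 0,"wy": 0,"wz": 0},{"hand": 50,"tx": 0,"ty": 0,"tz": -30,"wx": 0,"wy": 0,"wz": 0.18},{"hand": 50,"tx": 0,"ty": 0,"tz": 0,"wx": 0,"wy": 0,"wz": 0.18},{"hand": 50,"tx": 0,"ty": 0,"tz": 0,"wx": 0,"wy": 0,"wz": 0.18},{"hand": 50,"tx": 0,"ty": 0,"tz": 0,"wx": 0,"wy": 0,"wz": 0.18},{"hand": 50,"tx": 0,"ty": 0,"tz": 0,"wx": 0,"wy": 0,"wz": 0.18},{"hand": 50,"tx": 0,"ty": 0,"tz": 0,"wx": 0,"wy": 0,"wz": 0.18}]}}

```text
clock: 16.95
eef_pos: [580.2, 266.4, 99.6]
tcp_rot: [3.141, 0.0, 1.793]
contact_force: [0.7, -0.6, 1.1]
opening: 0.586
grasp_force: 0.0
```

Request:
{"fn": "arm_command", "kwargs": {"deltas": [{"hand": 50,"tx": 0,"ty": 0,"tz": 0,"wx": 0,"wy": 0,"wz": 0.18},{"hand": 50,"tx": 0,"ty": 0,"tz": 0,"wx": 0,"wy": 0,"wz": 0.18},{"hand": 50,"tx": 0,"ty": 0,"tz": 0,"wx": 0,"wy": 0,"wz": 0.18},{"hand": 50,"tx": 0,"ty": 0,"tz": 0,"wx": 0,"wy": 0,"wz": 0.18},{"hand": 50,"tx": 0,"ty": 0,"tz": 0,"wx": 0,"wy": 0,"wz": 0.18},{"hand": 50,"tx": 0,"ty": 0,"tz": 0,"wx": 0,"wy": 0,"wz": 0.18},{"hand": 50,"tx": 0,"ty": 0,"tz": 0,"wx": 0,"wy": 0,"wz": 0.09},{"hand": 50,"tx": 0,"ty": 0,"tz": 0,"wx": 0,"wy": 0,"wz": 0}]}}

```text
clock: 17.95
eef_pos: [580.2, 266.4, 99.6]
tcp_rot: [3.142, -0.0, 0.629]
contact_force: [0.4, -0.2, -0.5]
opening: 0.585
grasp_force: 0.0
```

```bash
python3 d.py 559.7 387.9 80 0.624
```

```text
at [580.2 266.4  99.6] [ 3.142 -0.     0.629] q6 1.37 F [ 0.4 -0.2 -0.5] t 17.95
txyz [  55.  -110.2   19.6] w [ 0.    -0.     0.005]
```

Request:
{"fn": "arm_command", "kwargs": {"deltas": [{"hand": 50,"tx": 18,"ty": -37,"tz": 5,"wx": 0,"wy": 0,"wz": 0},{"hand": 50,"tx": 18,"ty": -37,"tz": 5,"wx": 0,"wy": 0,"wz": 0},{"hand": 50,"tx": 19,"ty": -36,"tz": 5,"wx": 0,"wy": 0,"wz": 0},{"hand": 50,"tx": 0,"ty": 0,"tz": 0,"wx": 0,"wy": 0,"wz": 0},{"hand": 50,"tx": 0,"ty": 0,"tz": 0,"wx": 0,"wy": 0,"wz": 0}]}}

```text
clock: 18.58
eef_pos: [559.8, 387.3, 84.4]
tcp_rot: [3.141, 0.001, 0.631]
contact_force: [-0.5, -0.6, -0.4]
opening: 0.576
grasp_force: 0.0
```

```bash
python3 -c "
from h import *
f=grab('wrist','w6.png')
for p in([559.7,387.9,53],[524,360,31],[500.7,345.3,27],[494,253,49]):print(p,proj(f,np.array(p,float)).round(0))"; python3 d.py 559.7 387.9 3 0.624
```

```text
[559.7, 387.9, 53] [274. 219.]
[524, 360, 31] [277. 262.]
[500.7, 345.3, 27] [274. 289.]
[494, 253, 49] [357. 365.]
at [559.9 386.9  84.4] [3.141e+00 1.000e-03 6.300e-01] q6 1.54 F [0.4 0.2 0.1] t 18.625
txyz [ 0.4 -1.  81.4] w [0.    0.001 0.006]
```

View pics/w6.png

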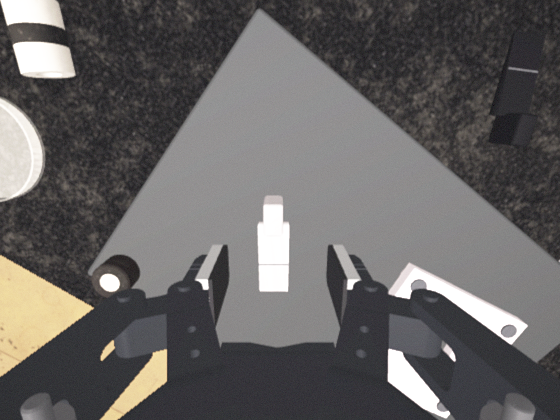

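The wrist view shows the wedge centred between the fingers: block (273,212), tip (273,291), square to the tool. The black look-alike is off at (515,90), and the specimen at (112,278) is clear. Going down to grip.

Request:
{"fn": "arm_command", "kwargs": {"deltas": [{"hand": 50,"tx": 0,"ty": -1,"tz": 30,"wx": 0,"wy": 0,"wz": 0},{"hand": 50,"tx": 0,"ty": 0,"tz": 30,"wx": 0,"wy": 0,"wz": 0},{"hand": 50,"tx": 0,"ty": 0,"tz": 15,"wx": 0,"wy": 0,"wz": 0},{"hand": 50,"tx": 0,"ty": 0,"tz": 5,"wx": 0,"wy": 0,"wz": 0},{"hand": 50,"tx": 0,"ty": 0,"tz": 0,"wx": 0,"wy": 0,"wz": 0}]}}

```text
clock: 19.25
eef_pos: [559.8, 388.5, 5.0]
tcp_rot: [3.142, -0.001, 0.629]
contact_force: [-0.5, 0.4, 0.2]
opening: 0.582
grasp_force: 0.0
```

Request:
{"fn": "arm_command", "kwargs": {"deltas": [{"hand": 5,"tx": 0,"ty": 0,"tz": 0,"wx": 0,"wy": 0,"wz": 0},{"hand": 5,"tx": 0,"ty": 0,"tz": 0,"wx": 0,"wy": 0,"wz": 0},{"hand": 5,"tx": 0,"ty": 0,"tz": 0,"wx": 0,"wy": 0,"wz": 0},{"hand": 5,"tx": 0,"ty": 0,"tz": 0,"wx": 0,"wy": 0,"wz": 0}], "squeeze": 40}}

```text
clock: 19.75
eef_pos: [560.0, 389.3, 5.7]
tcp_rot: [-3.141, -0.002, 0.629]
contact_force: [-0.9, 0.8, 5.3]
opening: 0.149
grasp_force: 40.1
```

Gripped at about 13 mm. I'll lift, then turn to point along the plate's −y (yaw 1.71).

Request:
{"fn": "arm_command", "kwargs": {"deltas": [{"hand": 5,"tx": 0,"ty": 0,"tz": -8,"wx": 0,"wy": 0,"wz": 0},{"hand": 5,"tx": 0,"ty": 0,"tz": -12,"wx": 0,"wy": 0,"wz": -0.18},{"hand": 5,"tx": 0,"ty": 0,"tz": 0,"wx": 0,"wy": 0,"wz": -0.18},{"hand": 5,"tx": 0,"ty": 0,"tz": 0,"wx": 0,"wy": 0,"wz": -0.18},{"hand": 5,"tx": 0,"ty": 0,"tz": 0,"wx": 0,"wy": 0,"wz": -0.18},{"hand": 5,"tx": 0,"ty": 0,"tz": 0,"wx": 0,"wy": 0,"wz": -0.18},{"hand": 5,"tx": 0,"ty": 0,"tz": 0,"wx": 0,"wy": 0,"wz": -0.18},{"hand": 5,"tx": 0,"ty": 0,"tz": 0,"wx": 0,"wy": 0,"wz": 0}]}}

```text
clock: 20.75
eef_pos: [559.1, 388.3, 24.5]
tcp_rot: [-3.141, 0.0, 1.708]
contact_force: [0.5, 0.0, -1.2]
opening: 0.156
grasp_force: 39.4
```

```bash
python3 -c "
from h import *
f=grab('wrist','w7.png');t=grab('top');e=r.sense()['eef_pos'];y=r.sense()['tcp_rot'][2]
u=-np.array([np.cos(y),np.sin(y)])
print(e,y)
for l,z in((45,51),(72,47)):
  print(proj(f,np.r_[e[:2]+u*l,z]).round(1))
print('target tcp xy', np.array([494,253])-u*(45+40))
a=f['image'][150:420,150:420];b=t['image'][180:270,190:325]
C=np.zeros((540,800,3),np.uint8);C[:,:540]=cv2.resize(a,None,fx=2,fy=2);C[:180,540:800]=cv2.resize(b,None,fx=2,fy=2)[:180,:260]
cv2.imwrite('pics/c7.png',C[:,:,::-1])"
```

```text
[559.18768144 388.39825423  24.50467151] 1.7045815866154124
[275.2 323. ]
[275.2 356.3]
target tcp xy [482.66214543 337.24044785]
```

View pics/c7.png

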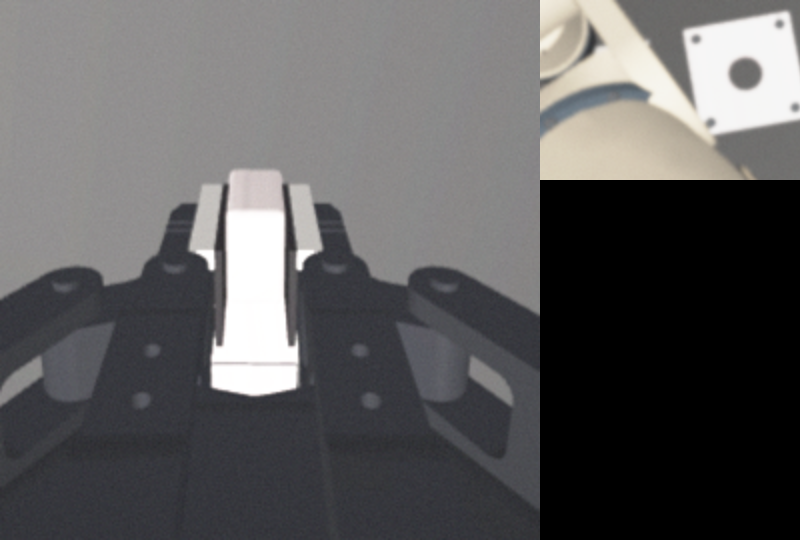

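The wedge is held square, with the 6 mm line at crop (254,363), i.e. pixel (277,331.5), and the block's rear top edge at pixel (278,254.5). Next I'll convert these to positions in the hand.

```bash
python3 -c "
from h import *
f=grab('wrist');e=r.sense()['eef_pos'];y=r.sense()['tcp_rot'][2]
u=-np.array([np.cos(y),np.sin(y)]);n=np.array([-u[1],u[0]])
def L(px,z):
  d=onz(f,*px,z)[:2]-e[:2];return (d@u).round(1),(d@n).round(1)
print(L((277,331.5),50),L((278,254.5),72))
a,b=L((277,331.5),50)
m=np.array([494,253])
for k in(45,3):
  t=m-u*(k+a)-n*b;print(k,t)
"
python3 d.py 482 342 24.5
```

```text
(np.float64(51.6), np.float64(1.0)) (np.float64(-8.1), np.float64(1.6))
45 [480.0673731  348.59519814]
3 [485.69417384 306.97382006]
at [559.2 388.4  24.5] [-3.141  0.     1.705] q6 0.47 F [ 0.6  0.4 -2.4] t 20.9
txyz [-35.7 -82.7  -0. ] w [0. 0. 0.]
```

Request:
{"fn": "arm_command", "kwargs": {"deltas": [{"hand": 5,"tx": -7,"ty": -28,"tz": 0,"wx": 0,"wy": 0,"wz": 0},{"hand": 5,"tx": -8,"ty": -28,"tz": 0,"wx": 0,"wy": 0,"wz": 0},{"hand": 5,"tx": -8,"ty": -28,"tz": 0,"wx": 0,"wy": 0,"wz": 0},{"hand": 5,"tx": 0,"ty": 0,"tz": 0,"wx": 0,"wy": 0,"wz": 0},{"hand": 5,"tx": 0,"ty": 0,"tz": 10,"wx": 0,"wy": 0,"wz": 0},{"hand": 5,"tx": 0,"ty": 0,"tz": 5,"wx": 0,"wy": 0,"wz": 0},{"hand": 5,"tx": 0,"ty": 0,"tz": 2,"wx": 0,"wy": 0,"wz": 0},{"hand": 5,"tx": 0,"ty": 0,"tz": 0,"wx": 0,"wy": 0,"wz": 0}]}}

```text
clock: 21.9
eef_pos: [479.4, 354.2, 7.1]
tcp_rot: [-3.141, 0.0, 1.709]
contact_force: [-0.7, 0.2, -1.4]
opening: 0.155
grasp_force: 39.7
```

```bash
python3 d.py 485.5 306 6.5 1.708
```

```text
at [479.4 354.2   7.1] [-3.141  0.     1.709] q6 0.5 F [-0.7  0.2 -1.4] t 21.9
txyz [-48.6  -0.6   0.6] w [-0.     0.     0.001]
```

Request:
{"fn": "arm_command", "kwargs": {"deltas": [{"hand": 5,"tx": -10,"ty": 0,"tz": 0.8,"wx": 0,"wy": 0,"wz": 0},{"hand": 5,"tx": -10,"ty": 0,"tz": 0,"wx": 0,"wy": 0,"wz": 0},{"hand": 5,"tx": -10,"ty": -0.5,"tz": 0,"wx": 0,"wy": 0,"wz": 0},{"hand": 5,"tx": -7,"ty": 0,"tz": 0,"wx": 0,"wy": 0,"wz": 0},{"hand": 5,"tx": 0,"ty": 0,"tz": 0,"wx": 0,"wy": 0,"wz": 0}]}}

```text
clock: 22.52
eef_pos: [484.0, 316.9, 6.8]
tcp_rot: [3.142, -0.0, 1.708]
contact_force: [0.2, -0.1, -2.7]
opening: 0.155
grasp_force: 39.7
```

Request:
{"fn": "arm_command", "kwargs": {"deltas": [{"hand": 5,"tx": -3,"ty": 0,"tz": 0.3,"wx": 0,"wy": 0,"wz": 0},{"hand": 5,"tx": -2,"ty": 0,"tz": 0,"wx": 0,"wy": 0,"wz": 0},{"hand": 5,"tx": 0,"ty": 0,"tz": 0,"wx": 0,"wy": 0,"wz": 0}]}}

```text
clock: 22.9
eef_pos: [484.5, 312.6, 6.4]
tcp_rot: [-3.142, 0.0, 1.709]
contact_force: [0.5, -0.3, -2.0]
opening: 0.154
grasp_force: 39.7
```

```bash
python3 d.py 485.5 306 5.7 1.708;python3 t.py
```

```text
at [484.5 312.6   6.4] [-3.142  0.     1.709] q6 0.43 F [ 0.5 -0.3 -2. ] t 22.9
txyz [-6.6  0.1  0.7] w [-0.     0.     0.001]
[303.5 235.6  27.2]
[317.6 230.6  60.2]
[278.7 231.2  77.9]
[291.8 225.    3.4]
[326.7 219.4  19.4]
[333.4 205.8   7.8]
[ 0.  -0.3 -1.5] [484.6 312.6   6.4]
```

Request:
{"fn": "arm_command", "kwargs": {"deltas": [{"hand": 5,"tx": -2,"ty": 0,"tz": 0.4,"wx": 0,"wy": 0,"wz": 0},{"hand": 5,"tx": -2,"ty": 0,"tz": 0,"wx": 0,"wy": 0,"wz": 0},{"hand": 5,"tx": 0,"ty": 0,"tz": 0,"wx": 0,"wy": 0,"wz": 0}]}}

```text
clock: 23.38
eef_pos: [485.1, 308.4, 6.0]
tcp_rot: [-3.141, 0.0, 1.709]
contact_force: [0.6, 1.1, -2.4]
opening: 0.154
grasp_force: 39.7
```

Request:
{"fn": "arm_command", "kwargs": {"deltas": [{"hand": 5,"tx": -1,"ty": 0,"tz": 0.3,"wx": 0,"wy": 0,"wz": 0},{"hand": 5,"tx": -1,"ty": 0,"tz": 0,"wx": 0,"wy": 0,"wz": 0},{"hand": 5,"tx": 0,"ty": 0,"tz": 0,"wx": 0,"wy": 0,"wz": 0}]}}

```text
clock: 23.75
eef_pos: [485.4, 306.5, 5.7]
tcp_rot: [-3.142, 0.0, 1.709]
contact_force: [-0.8, 0.2, -1.5]
opening: 0.154
grasp_force: 39.7
```

Request:
{"fn": "arm_command", "kwargs": {"deltas": [{"hand": 5,"tx": -1,"ty": 0,"tz": 0.5,"wx": 0,"wy": 0,"wz": 0},{"hand": 5,"tx": 0,"ty": 0,"tz": 0,"wx": 0,"wy": 0,"wz": 0}]}}

```text
clock: 24.0
eef_pos: [485.8, 306.2, 5.6]
tcp_rot: [3.141, -0.001, 1.709]
contact_force: [-2.4, 2.7, 3.9]
opening: 0.152
grasp_force: 40.5
```

Request:
{"fn": "arm_command", "kwargs": {"deltas": [{"hand": 5,"tx": 0,"ty": 0,"tz": 0.4,"wx": 0,"wy": 0,"wz": 0},{"hand": 5,"tx": 0,"ty": 0,"tz": 0,"wx": 0,"wy": 0,"wz": 0}]}}

```text
clock: 24.25
eef_pos: [485.8, 306.2, 5.6]
tcp_rot: [3.141, -0.001, 1.709]
contact_force: [-2.7, 1.9, 9.6]
opening: 0.155
grasp_force: 41.4
```

Request:
{"fn": "arm_command", "kwargs": {"deltas": [{"hand": 5,"tx": 0,"ty": 0,"tz": -0.7,"wx": 0,"wy": 0,"wz": 0},{"hand": 35,"tx": 0,"ty": 0,"tz": 0,"wx": 0,"wy": 0,"wz": 0},{"hand": 35,"tx": 0,"ty": 0,"tz": 0,"wx": 0,"wy": 0,"wz": 0},{"hand": 35,"tx": 0,"ty": 0,"tz": 0,"wx": 0,"wy": 0,"wz": 0},{"hand": 35,"tx": 0,"ty": 0,"tz": -20,"wx": 0,"wy": 0,"wz": 0},{"hand": 35,"tx": 0,"ty": 0,"tz": -40,"wx": 0,"wy": 0,"wz": 0},{"hand": 35,"tx": 30,"ty": 0,"tz": -20,"wx": 0,"wy": 0,"wz": 0},{"hand": 35,"tx": 0,"ty": 0,"tz": 0,"wx": 0,"wy": 0,"wz": 0}]}}

```text
clock: 25.25
eef_pos: [482.6, 337.4, 87.3]
tcp_rot: [3.138, -0.002, 1.71]
contact_force: [-0.9, -0.4, -1.0]
opening: 0.409
grasp_force: 0.0
```

```bash
python3 d.py 494 253 60; python3 -c "
from h import *
f=grab('wrist');s=grab('scene')
for p in([494,253,49],[490,280,31]):print(proj(f,np.array(p,float)).round(0))
a=f['image'][120:420,110:510]
b=cv2.resize(s['image'][200:275,255:355],None,fx=4,fy=4,interpolation=cv2.INTER_CUBIC)
C=np.zeros((600,800,3),np.uint8);C[:300,:400]=a;C[300:600,:400]=b;C[:450,400:]=cv2.resize(f['image'][200:350,210:343],(400,450),interpolation=cv2.INTER_CUBIC)
cv2.imwrite('pics/c8.png',C[:,:,::-1])"
```

```text
at [482.6 337.4  87.3] [ 3.138e+00 -2.000e-03  1.710e+00] q6 0.47 F [-0.9 -0.4 -1. ] t 25.25
txyz [-85.2  -0.5  27.1] w [0. 0. 0.]
[275. 314.]
[275. 273.]
```

View pics/c8.png

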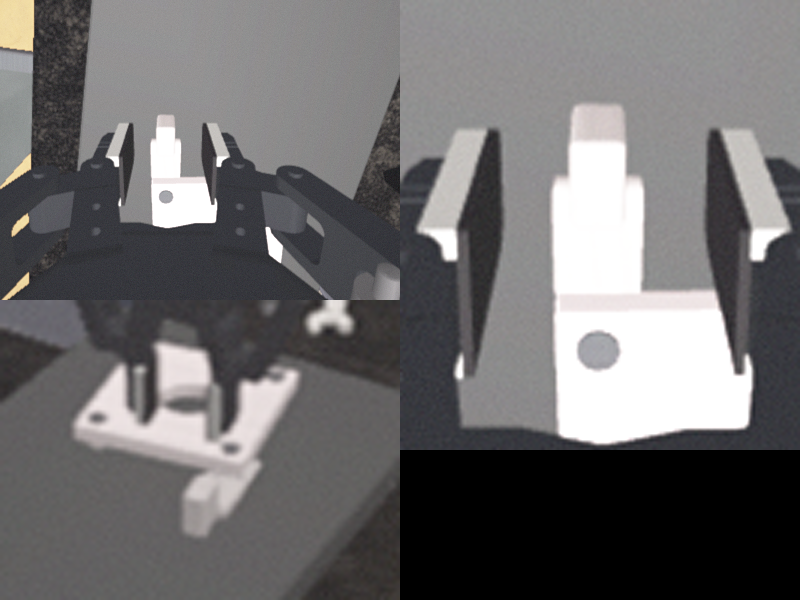

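The wedge is in line with screw A (both near crop column 598). The block's rear top edge is at about pixel (276,246.7) and the screw at (276,316.7). Now the distance between them, from the block.

```bash
python3 -c "
from h import *
f=grab('wrist')
r1=onz(f,276,246.7,53);b1=onz(f,276,235,25);a=onz(f,276,316.7,49)
print(r1,b1,a,np.linalg.norm((a-r1)[:2]),np.linalg.norm((a-b1)[:2]),'want 57')
"; python3 d.py 494 254 26
```

```text
[484.35491298 312.14437312  53.        ] [484.44074414 310.37522807  25.        ] [493.04971444 249.20199434  49.        ] 63.540086703982816 61.77603818704253 want 57
at [480.7 334.5  84.6] [-3.140e+00  1.000e-03  1.709e+00] q6 0.47 F [ 0.1  0.5 -0.2] t 25.4
txyz [-81.5   2.1  58.7] w [0. 0. 0.]
```

Its line is about 2–5 mm short of the foot, which leaves a gap of less than 0.8 mm and is well inside tolerance. Now I'll press corner A again.

Request:
{"fn": "arm_command", "kwargs": {"deltas": [{"hand": 0,"tx": -27,"ty": 0.7,"tz": 0,"wx": 0,"wy": 0,"wz": 0},{"hand": 0,"tx": -27,"ty": 0.7,"tz": 0,"wx": 0,"wy": 0,"wz": 0},{"hand": 0,"tx": -28,"ty": 0.7,"tz": 0,"wx": 0,"wy": 0,"wz": 0},{"hand": 0,"tx": 0,"ty": 0,"tz": 20,"wx": 0,"wy": 0,"wz": 0},{"hand": 0,"tx": 0,"ty": 0,"tz": 20,"wx": 0,"wy": 0,"wz": 0},{"hand": 0,"tx": 0,"ty": 0,"tz": 16,"wx": 0,"wy": 0,"wz": 0},{"hand": 0,"tx": 0,"ty": 0,"tz": 0,"wx": 0,"wy": 0,"wz": 0},{"hand": 0,"tx": 0,"ty": 0,"tz": 0,"wx": 0,"wy": 0,"wz": 0}]}}

```text
clock: 26.4
eef_pos: [494.9, 254.4, 29.6]
tcp_rot: [3.142, 0.0, 1.709]
contact_force: [-0.1, -1.3, 0.4]
opening: 0.001
grasp_force: 0.0
```

Request:
{"fn": "arm_command", "kwargs": {"deltas": [{"hand": 0,"tx": 0,"ty": 0,"tz": 4,"wx": 0,"wy": 0,"wz": 0},{"hand": 0,"tx": 0,"ty": 0,"tz": 4,"wx": 0,"wy": 0,"wz": 0},{"hand": 0,"tx": 0,"ty": 0,"tz": 0.5,"wx": 0,"wy": 0,"wz": 0},{"hand": 0,"tx": 0,"ty": 0,"tz": 0,"wx": 0,"wy": 0,"wz": 0}]}}

```text
clock: 26.9
eef_pos: [494.8, 254.5, 21.1]
tcp_rot: [3.141, -0.0, 1.709]
contact_force: [-0.2, 0.3, 0.1]
opening: 0.002
grasp_force: 0.4
```

Request:
{"fn": "arm_command", "kwargs": {"deltas": [{"hand": 0,"tx": 0,"ty": 0,"tz": 0.7,"wx": 0,"wy": 0,"wz": 0},{"hand": 0,"tx": 0,"ty": 0,"tz": 0,"wx": 0,"wy": 0,"wz": 0}]}}

```text
clock: 27.15
eef_pos: [494.8, 254.6, 20.6]
tcp_rot: [3.141, -0.0, 1.709]
contact_force: [-1.8, 0.1, 5.8]
opening: 0.003
grasp_force: 2.6
```

Request:
{"fn": "arm_command", "kwargs": {"deltas": [{"hand": 0,"tx": 0,"ty": 0,"tz": 0.7,"wx": 0,"wy": 0,"wz": 0},{"hand": 0,"tx": 0,"ty": 0,"tz": 0,"wx": 0,"wy": 0,"wz": 0}]}}

```text
clock: 27.4
eef_pos: [494.8, 254.6, 20.4]
tcp_rot: [3.141, -0.0, 1.709]
contact_force: [-3.2, 0.2, 10.7]
opening: 0.004
grasp_force: 5.4
```

The corner now holds at 10 N after about 0.6 mm of travel. I'll hold briefly, then lift away.

Request:
{"fn": "arm_command", "kwargs": {"deltas": [{"hand": 0,"tx": 0,"ty": 0,"tz": 0,"wx": 0,"wy": 0,"wz": 0},{"hand": 0,"tx": 0,"ty": 0,"tz": 0,"wx": 0,"wy": 0,"wz": 0},{"hand": 0,"tx": 0,"ty": 0,"tz": -5,"wx": 0,"wy": 0,"wz": 0},{"hand": 0,"tx": 0,"ty": 0,"tz": -30,"wx": 0,"wy": 0,"wz": 0},{"hand": 0,"tx": 0,"ty": 0,"tz": -50,"wx": 0,"wy": 0,"wz": 0},{"hand": 0,"tx": 0,"ty": 0,"tz": -50,"wx": 0,"wy": 0,"wz": 0},{"hand": 0,"tx": 0,"ty": 0,"tz": 0,"wx": 0,"wy": 0,"wz": 0},{"hand": 0,"tx": 0,"ty": 0,"tz": 0,"wx": 0,"wy": 0,"wz": 0}]}}

```text
clock: 28.4
eef_pos: [494.5, 254.2, 154.3]
tcp_rot: [-3.141, 0.0, 1.709]
contact_force: [-0.3, -0.6, -0.6]
opening: 0.004
grasp_force: 0.0
```

```bash
python3 t.py; python3 -c "
from h import *
print(r.sense()['clock']); r.sign_off()"
```

```text
[ 301.8  226.8 1259.3]
[312.2 236.6   7.6]
[278.8 229.    6.8]
[301.8 225.5  42.7]
[323.6 218.6   6.8]
[333.4 205.8   8. ]
[-0.2 -0.1 -1.1] [493.9 253.9 153.2]
28.5
the job is handed in; nothing more can be done
```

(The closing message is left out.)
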